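# Shut and bolt the balcony wall cabinet

### The job

Close up the little blue cabinet: with the fingertips push its half-open white door fully shut, and then push the red knob of the sliding bolt on the cabinet's roof sideways, all the way home through the brass staple on the door. Do not shoot the bolt before the door is shut, pick nothing up, and leave the jar, the tools and the hinges where they are.

Things in the scene. Friction and masses are not known exactly. Their poses are not given: they have to be found in the camera images.
- cabinet: Blue sheet-metal cabinet, 140 deep (x) x 240 wide (y) x 250 high, fixed to the table. Origin: centre of its underside, on the table. Its -x side is the front, where the door is, roughly towards the robot; +y is its hinge side, -y the door's free side. Its position and yaw vary. On the roof near the front lies the bolt, between two steel straps (at y -48 and +38, x -45, tops 269 above the table).
- door (a joint): Swing angle of the white door (rad): 0 fully shut against the cabinet front, grows as the free edge swings out to -x of the cabinet; starts at 0.5 to 0.9. Door 240 wide, 15 thick, 10 to 250 above the table, on a vertical hinge at the cabinet's front +y edge. Light, stays where left, no spring or catch. A brass staple on its top edge (top 271 above the table) is 205 from the hinge end.
- door_handle (a point): Grip point of the door's small round knob, 210 from the hinge end, 130 above the table, 35 out from the front face. Not needed for pushing. Moves with the door.
- door_hinge (a point): Point on the door's vertical hinge line: in the middle of its thickness (7.5 behind its front face), at the cabinet's front +y edge, 130 above the table.
- door_push (a point): Point on the door's front (outer) face, 150 from the hinge end and 25 below the door's top edge, 225 above the table: a good place to push. Moves with the door.
- door_edge (a point): Top corner of the door's front face at its free edge, 240 from the hinge end, 250 above the table. Moves with the door.
- bolt (a joint): Travel of the bolt (m): 0 drawn back, 0.045 fully home against its stop; starts at 0 to 0.012. It slides along the cabinet's -y direction, towards the door's free edge, with about 1.5 N of friction, and stays where it is left.
- bolt_knob (a point): Centre of the top of the bolt's upright red knob, a post 12 in diameter, 296 above the table and 27 above the straps, so that a fingertip can push it from its +y side (in the cabinet's frame). Moves with the bolt.
- jar: Small jar with yellow cap, 40 diameter, 50 high, loose on the cabinet's roof at its rear +y corner. Leave it. Origin: centre of its underside.
- hinge_a: Stainless hinge lying open and flat on the table, 74 x 70 x 10. Leave it. Origin: centre of its underside.
- hinge_b: A second, equal stainless hinge. Leave it.
- drill: Red cordless hand drill lying on its side, about 210 x 172 x 54 high; origin under its motor body. Leave it.
- set_square: Small aluminium set square lying flat, stock 110 along y, blade reaching 140 along x, 14 high; origin under the stock. Leave it.
- mallet: White nylon mallet lying down, 285 long, 52 high, head at its +x end; origin under the handle. Leave it.

How it is judged:
By the outcome, as a careful person would: the job done as asked, in the order asked, and still so for the second after the job is handed in, with the robot touching nothing.
It also fails if it takes over 48 s, if anything falls off the work surface, if the arm or the gripper's body presses on something with over 40 N, if the wrist force passes 120 N, or if a joint passes its speed limit or range.

### The arm

A 6-joint arm with a two-finger parallel gripper is mounted at the origin on the work surface. World frame = base frame: x ahead of the robot, y to its left, z up, the work surface at z = 0. Lengths are in m, angles in rad, forces in N, time in s.
With the tool pointing down it reaches from about 0.3 to 0.875 m from the base axis. Payload 6.4 kg.
Tool frame: the origin (TCP) lies at the very end of the fingers, on their centre line; the grasp point (between the pads) lies ctrl.pinch_z behind it (ctrl.pinch_z is the distance from the TCP to the grasp point, in m); y points along the fingers, z is the direction in which the jaws open and shut, and the axes are right-handed (so a half turn about y gives the same grasp; the last joint's range is limited). The gripper opens to 85 mm and grips with 20 to 120 N. Pads are 22 mm wide; open, the fingers measure 114 mm over their backs; the gripper's body (76 mm by 85 mm) begins 54 mm behind the grasp point. The pads swing forward as they close: fully open they stand 13 mm farther back than shut.
Start: joints at [-1.351, 0.181, 1.607, -0, 1.354, -0.206], TCP at [0.238, -0.524, 0.231] pointing down, gripper open.
Joint ranges: [-2.99, 2.99], [-0.89, 2.07], [0.3, 2.58], [-1.14, 4.28], [0, 2.63], [-3.12, 3.12]. Speed limits (rad/s): [2.57, 2.57, 3.01, 3.14, 3.14, 3.14].

### API

Orientations are given as a unit quaternion [w, x, y, z].
In Python, from bench import ctrl gives the robot as it stands.
- The arm moves only by the shell command python3 -m pendant 'ROWS'. ROWS is JSON, one flat list of numbers, 7 for each row, row after row: the shift along the world's x, y, z in m, then the turn, a rotation vector about the world's x, y, z in degrees, then the finger opening in m, from 0 to 0.0854. In form: [tx, ty, tz, rx, ry, rz, hand, tx, ty, tz, rx, ry, rz, hand, ...]. A call has 1 to 12 rows; each row shifts and turns the commanded pose from where the row before left it; what a row does not reach is not made up. A row lasts 1/8 s, in which the tool goes at most 62.5 mm and 10.7 degrees, less where a joint would pass 70% of its speed; a pose out of reach is approached as far as the arm can. A call with a gripper value outside its range is refused whole. The fingers move at their own pace and stop on an object; the grip force is fixed at half the most. Time passes only in rows, so rows that do not move let the fingers close. It gives the time, the measured TCP pose, the force and the opening at its end, in the units of the state.
- ctrl.get_obs(): the state, without advancing time (a new reading comes with each control period).
- ctrl.camera(name): name is "scene" or "top" or "wrist"; returns the picture (400x640x3 uint8, red, green, blue); there is no depth.
- ctrl.camera_info(name): a dict with "fx", "fy", "cx", "cy" (pixels), "origin" and "rotation" of the camera in the world; the wrist camera has in their place "tool_from_camera" (4x4, takes a point from camera to tool coordinates, whose origin is the TCP and whose axes are the tool frame's). Camera axes: x right, y down, z forward; pixel columns grow to the right and rows downward; lengths in m; the calibration is good to about 2 mm. A picture is of the moment at which its call begins: read the wrist's pose just before it. camera_info takes no time and is no camera call.
- ctrl.hand_in(): hands the job in, once; it reports no verdict.
Trained networks look in the newest picture that a camera, given by its name, has taken for a name from the list of things; names that differ only in an ending like _2 or _b are one class to them, and where a whole thing is asked for, a point or a joint stands for the part that bears it (a point fixed in the world has none). Each returns a list of dicts, best first, with "score" (0 to 1); they miss things now and then, are a little off and sometimes report something else, mostly with a low value. They report only what shows in the picture. A call takes as long as a camera call.
- ctrl.silhouettes(target, camera): "mask" (400x640 bool, what is visible of it) and "bbox" ([left, top, right, bottom] in pixels, round what is visible of it).
The state is a dict: "time_s": time; "q": joint angles; "dq": joint speeds; "joint_efforts": joint torques, N m; "eef_pos": TCP position; "eef_rot": TCP orientation; "wrist_force": force on the tool from outside, world axes, zero at the start; "torque": the same for the moment, N m; "opening": opening from 0.0 (shut) to 1.0 (fully open).
Only numpy, scipy, OpenCV 4.12 (cv2) and the standard library are available. Lean on these libraries where they do the work, as an engineer would, in place of code of your own. Each camera call takes 0.05 s, during which the arm holds its last target.

## Working session

There is one attempt and no reset: what is moved stays moved. The work goes in short steps, Python scripts to look and compute and a shell command to move; the robot and the scene stay as the last step left them, time stands still between calls to the robot, and variables do not carry over. Pictures are saved under pics/ and viewed, and the job is handed in when it is done.

```bash
ls; mkdir -p pics
python3 - <<'E'
from bench import ctrl
import cv2, numpy as np
np.set_printoptions(precision=4,suppress=True)
o=ctrl.get_obs(); print({k:np.round(v,4) for k,v in o.items()}); print(ctrl.pinch_z)
for n in ("scene","top"):
    im=ctrl.camera(n); cv2.imwrite(f"pics/{n}0.png",im[:,:,::-1])
    print(n,ctrl.camera_info(n))
print(ctrl.camera_info("wrist"))
E
```

```text
pics
{'time_s': np.float64(0.0), 'q': array([-1.3513,  0.1816,  1.608 ,  0.    ,  1.3538, -0.2063]), 'dq': array([-0.0002,  0.0001,  0.0001,  0.0015,  0.0002,  0.001 ]), 'joint_efforts': array([  0.0014, -44.4865, -35.1338,  -0.0002,   0.0089,   0.    ]), 'eef_pos': array([ 0.2374, -0.5231,  0.2304]), 'eef_rot': array([ 0.1494, -0.1494,  0.6918, -0.6905]), 'wrist_force': array([-0.0956,  0.2128, -0.5061]), 'torque': array([ 0.0043, -0.0005, -0.0263]), 'opening': np.float64(1.0005)}
0.0187
scene {'fx': 368.50252483351983, 'fy': 368.50252483351983, 'cx': 319.06558112501443, 'cy': 200.42808073673436, 'origin': array([ 1.0221, -0.6856,  0.9613]), 'rotation': array([-0.3716,  0.8693,  0.2953, -0.138 ])}
top {'fx': 395.8667355670229, 'fy': 395.8667355670229, 'cx': 318.9705076967824, 'cy': 191.77326497435226, 'origin': array([ 0.4582, -0.037 ,  1.6209]), 'rotation': array([-0.0109,  0.7136, -0.7003,  0.0162])}
{'fx': 296.9310162476038, 'fy': 296.9310162476038, 'cx': 319.12160236719933, 'cy': 202.02065297248367, 'tool_from_camera': array([[-0.0001,  0.9645,  0.264 , -0.067 ],
       [ 0.0004, -0.264 ,  0.9645, -0.1426],
       [ 1.    ,  0.0002, -0.0003, -0.0005],
       [ 0.    ,  0.    ,  0.    ,  1.    ]])}
```

View pics/scene0.png

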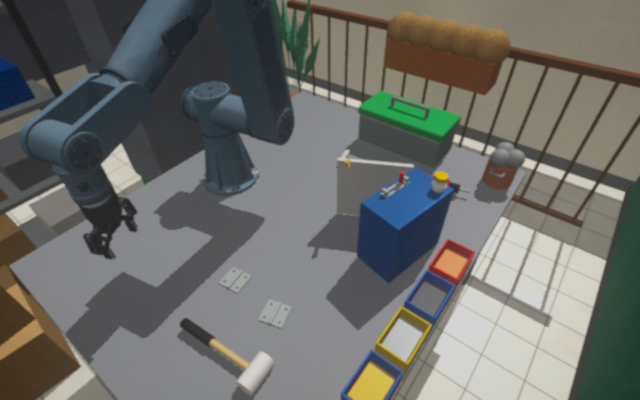

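View pics/top0.png

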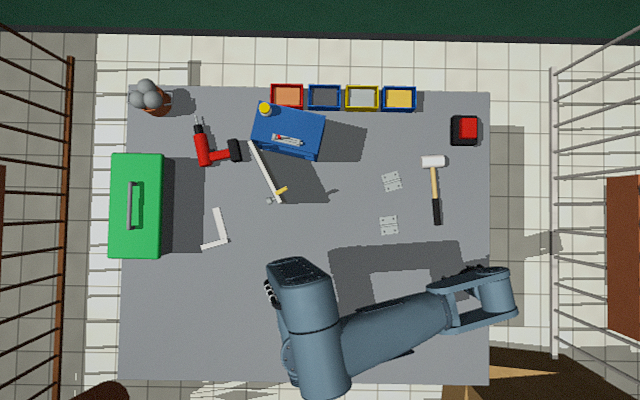

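The scene picture shows the cabinet at about (405,225) with its door open to the left, and the jar on its roof. In the top picture the roof is at (288,132), the red knob near (290,140) and the door's free edge near (282,200). I'll zoom in and get masks.

Run:
```python
from bench import ctrl
import cv2, numpy as np
t=cv2.imread("pics/top0.png"); s=cv2.imread("pics/scene0.png")
cv2.imwrite("pics/topz.png",cv2.resize(t[90:220,230:350],None,fx=6,fy=6,interpolation=cv2.INTER_CUBIC)[:600*2][:780])
a=cv2.resize(t[92:212,235:345],None,fx=5,fy=5,interpolation=cv2.INTER_CUBIC); cv2.imwrite("pics/topz.png",a)
a=cv2.resize(s[140:285,325:475],None,fx=4,fy=4,interpolation=cv2.INTER_CUBIC); cv2.imwrite("pics/scenez.png",a)
for n in ("top","scene"):
    for k in ("cabinet","door","bolt","jar"):
        for i,r in enumerate(ctrl.silhouettes(k,n)[:2]):
            print(n,k,round(float(r["score"]),2),np.round(r["bbox"],1),r["mask"].sum())
            if i==0: np.save(f"pics/m_{n}_{k}.npy",r["mask"])
```

```text
top cabinet 0.94 [248.6 104.4 327.6 203.5] 3682
top door 0.59 [246.5 139.3 284.5 206.1] 626
top bolt 0.52 [273.9 136.7 292.7 143.9] 65
top bolt 0.48 [420.7 152.1 443.5 228.2] 668
top jar 0.63 [384.6 172.2 400.3 190.5] 310
top jar 0.44 [255.5 102.7 271.  113.4] 143
scene cabinet 0.69 [336.5 156.9 455.1 288.3] 9639
scene door 0.87 [337.5 158.8 415.9 216.8] 2604
scene bolt 0.44 [380.1 169.6 407.  196.8] 103
scene jar 0.55 [429.8 171.1 449.3 191.9] 282
```

View pics/topz.png

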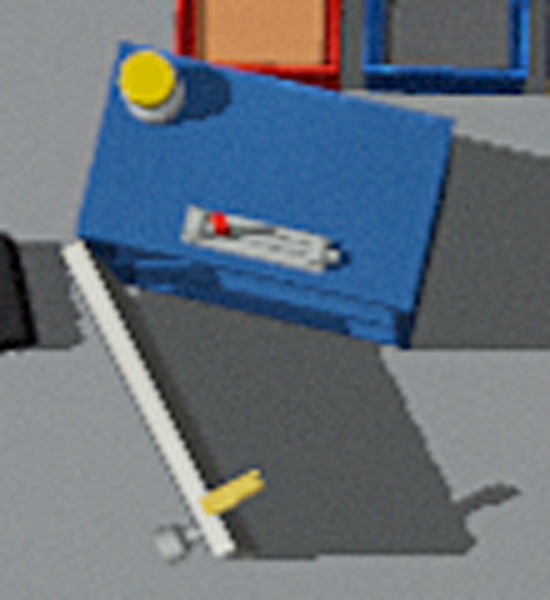

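View pics/scenez.png

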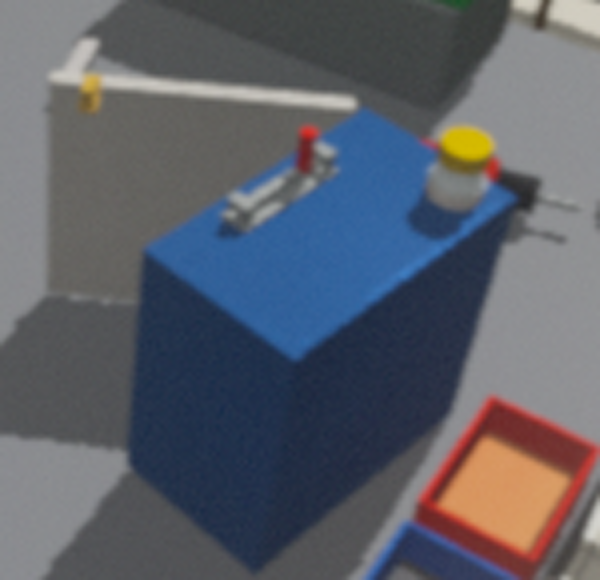

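```bash
cat > h.py <<'E'
from bench import ctrl
import numpy as np, cv2
from scipy.spatial.transform import Rotation as R
from scipy.optimize import least_squares
np.set_printoptions(precision=4,suppress=True)
def proj(n,P):
    i=ctrl.camera_info(n); q=i["rotation"]; r=R.from_quat([q[1],q[2],q[3],q[0]])
    c=r.inv().apply(np.atleast_2d(P)-i["origin"]); return c[:,:2]/c[:,2:]*[i["fx"],i["fy"]]+[i["cx"],i["cy"]]
def c2w(p,L):
    c,s=np.cos(p[2]),np.sin(p[2]); L=np.atleast_2d(L)
    return np.c_[p[0]+c*L[:,0]-s*L[:,1],p[1]+s*L[:,0]+c*L[:,1],L[:,2]]
def doorpt(th,d,n,z): # d from hinge, n out of mid plane to front
    return [-0.0775-np.sin(th)*d-np.cos(th)*n,0.12-np.cos(th)*d+np.sin(th)*n,z]
def knob(b): return [-0.045,None,0.296]
E
cat > fit.py <<'E'
from h import *
T=lambda u,v:((u+.5)/5-.5+235,(v+.5)/5-.5+92)
S=lambda u,v:((u+.5)/4-.5+325,(v+.5)/4-.5+140)
fix=[("top",(.07,.12,.25),T(122,43)),("top",(.07,-.12,.25),T(453,120)),("top",(-.07,.12,.25),T(80,235)),
("scene",(-.07,-.12,.25),S(148,250)),("scene",(.07,-.12,.25),S(295,357)),("scene",(.07,.12,.25),S(517,200)),
("scene",(-.07,-.12,0),S(130,463)),("scene",(.07,-.12,0),S(255,572))]
dr=[("top",.24,.0075,.25,T(215,557)),("top",.24,-.0075,.25,T(233,547)),("top",0,.0075,.25,T(65,248)),("scene",.24,-.0075,.25,S(50,80)),("scene",.24,-.0075,.01,S(48,295))]
kn=[("top",T(219,221)),("scene",S(309,130))]
def res(p):
    r=[]
    for n,L,uv in fix: r.append(proj(n,c2w(p,L))[0]-uv)
    for n,d,m,z,uv in dr: r.append(proj(n,c2w(p,doorpt(p[3],d,m,z)))[0]-uv)
    for n,uv in kn: r.append(proj(n,c2w(p,[-.045,p[4],.296]))[0]-uv)
    return np.ravel(r)
s=least_squares(res,[.75,.1,0.2,.7,.0],loss="soft_l1")
p=s.x; print(p, s.cost); print(s.fun.reshape(-1,2).round(1))
np.save("p.npy",p)
for nm,L in dict(knob=[-.045,p[4],.296],push=doorpt(p[3],.15,.0075,.225),edge=doorpt(p[3],.24,.0075,.25),hinge=doorpt(0,0,0,.13),
  shutpush=doorpt(0,.15,.0075,.225),shutedge=doorpt(0,.24,.0075,.25)).items(): print(nm,c2w(p,L)[0])
print("in-axes: x",np.cos(p[2]),np.sin(p[2]))
E
python3 fit.py
```

```text
[ 0.7348  0.0683 -0.2146  0.8667  0.0165] 6.5118288938011215
[[-0.6 -0.5]
 [ 0.1 -0. ]
 [-1.7 -0.2]
 [-1.2 -0.7]
 [ 0.1  0.8]
 [ 0.6 -0.5]
 [-1.1  1.7]
 [-0.4  2.3]
 [-0.1  0. ]
 [ 0.2  0.1]
 [-1.2  0.3]
 [ 0.1  0.3]
 [-0.3 -0.3]
 [-0.2  0.2]
 [ 0.1  0.5]]
knob [0.6943 0.094  0.296 ]
push [0.5487 0.1381 0.225 ]
edge [0.4693 0.0958 0.25  ]
hinge [0.6846 0.202  0.13  ]
shutpush [0.6454 0.0571 0.225 ]
shutedge [ 0.6262 -0.0309  0.25  ]
in-axes: x 0.9770671787508903 -0.21293127578581722
```

```bash
cat > st.py <<'E'
from h import *
p=np.load("p.npy"); o=ctrl.get_obs(); q=o["eef_rot"]; r=R.from_quat([q[1],q[2],q[3],q[0]])
M=r.as_matrix(); t=o["eef_pos"]; c,s=np.cos(p[2]),np.sin(p[2]); d=t[:2]-p[:2]
print("t",o["time_s"],"tcp",t,"local",[c*d[0]+s*d[1],-s*d[0]+c*d[1]],"F",o["wrist_force"],"open",o["opening"])
print("toolx",M[:,0],"tooly",M[:,1],"toolz",M[:,2]); print("q",o["q"])
E
python3 st.py
python3 - <<'E'
from h import *
p=np.load("p.npy")
for th in [.87,.7,.5,.3,.15,0]:
    L=doorpt(th,.15,.0075+.014,.226); print(th,c2w(p,L)[0])
E
```

```text
t 0.5 tcp [ 0.2375 -0.5237  0.2313] local [np.float64(-0.35984400623373053), np.float64(-0.6842389423411296)] F [ 0.2474 -0.5915 -0.7458] open 1.000867860541661
toolx [-0.9107 -0.4131  0.    ] tooly [-0.      0.0001 -1.    ] toolz [ 0.4131 -0.9107 -0.0001]
q [-1.3513  0.1808  1.607  -0.      1.3538 -0.2063]
0.87 [0.542  0.1509 0.226 ]
0.7 [0.5527 0.1275 0.226 ]
0.5 [0.5701 0.1028 0.226 ]
0.3 [0.5921 0.082  0.226 ]
0.15 [0.6111 0.0695 0.226 ]
0 [0.6317 0.06   0.226 ]
```

```bash
python3 -m pendant '[0,0,0.05,0,0,0,0, 0.01,0.05,0.03,0,0,0,0, 0.02,0.055,0.02,0,0,0,0, 0.02,0.055,0,0,0,0,0]'; python3 st.py
```

```text
time_s: 1.0
eef_pos: [0.2881, -0.363, 0.3335]
eef_rot: [-0.149, 0.149, -0.69, 0.693]
wrist_force: [1.5, -0.6, 0.5]
opening: 0.142
t 1.0 tcp [ 0.2881 -0.363   0.3335] local [np.float64(-0.34458917262790645), np.float64(-0.5165410830120475)] F [ 1.4597 -0.6435  0.4713] open 0.14239154259752904
toolx [-0.9111 -0.4121 -0.0002] tooly [ 0.0019 -0.0038 -1.    ] toolz [ 0.4121 -0.9111  0.0042]
q [-1.1571 -0.1514  1.7392  0.0003  1.5496 -0.0111]
```

```bash
python3 -m pendant '[0.02,0.052,0,0,0,-3.3,0, 0.02,0.052,0,0,0,-3.3,0, 0.02,0.052,0,0,0,-3.3,0, 0.02,0.052,0,0,0,-3.3,0, 0.02,0.052,0,0,0,-3.3,0, 0.02,0.052,0,0,0,-3.3,0, 0.02,0.052,0,0,0,-3.3,0, 0.02,0.052,0,0,0,-3.3,0, 0.02,0.052,0,0,0,-3.3,0, 0.02,0.052,0,0,0,-3.3,0, 0.02,0.053,0,0,0,-3.5,0, 0,0,0,0,0,0,0]'; python3 st.py
```

```text
time_s: 2.5
eef_pos: [0.5077, 0.2125, 0.3305]
eef_rot: [-0.074, 0.073, 0.703, -0.703]
wrist_force: [-0.4, -0.5, -0.3]
opening: -0.002
t 2.5 tcp [0.5077 0.2125 0.3305] local [np.float64(-0.25264312047431087), np.float64(0.09258918525920867)] F [-0.4171 -0.471  -0.3418] open -0.0017497159093112478
toolx [-0.9786  0.2057  0.0013] tooly [-0.0012  0.0005 -1.    ] toolz [-0.2057 -0.9786 -0.0003]
q [0.1803 0.06   1.5418 0.0007 1.5408 1.9582]
```

```bash
cat > look.py <<'E'
import sys
from h import *
k=sys.argv[1]
a=ctrl.camera("top")[80:230,220:370]; b=ctrl.camera("scene")[120:270,325:475]
im=np.hstack([cv2.resize(x,(400,400),interpolation=cv2.INTER_CUBIC) for x in (a,b)])
cv2.imwrite(f"pics/l{k}.png",im[:,:,::-1])
E
python3 look.py 1
```

```text
(no output)
```

View pics/l1.png

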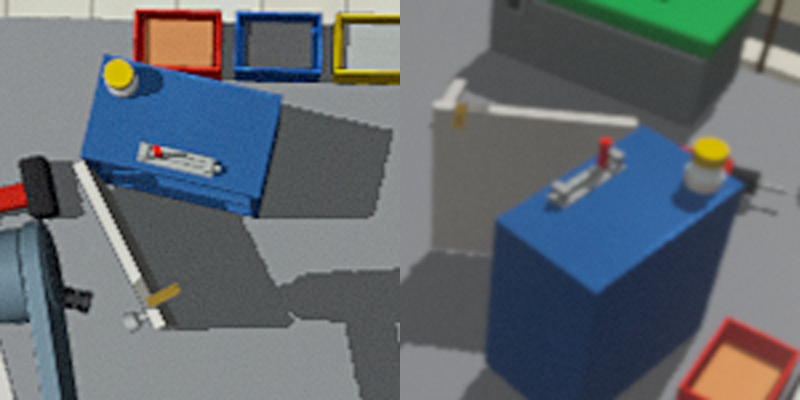

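Run:
```python
from h import *
t=ctrl.get_obs()["eef_pos"]
print(proj("top",t),proj("scene",t))
cv2.imwrite("pics/w1.png",ctrl.camera("wrist")[:,:,::-1]);cv2.imwrite("pics/s1.png",ctrl.camera("scene")[:,:,::-1])
```

```text
[[240.3871 190.467 ]] [[368.9105 123.5895]]
```

View pics/s1.png

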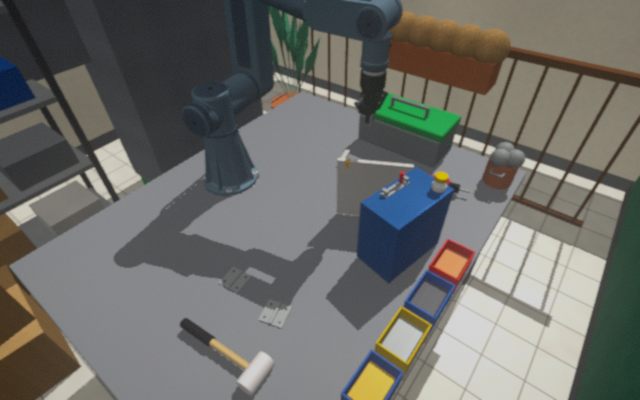

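View pics/w1.png

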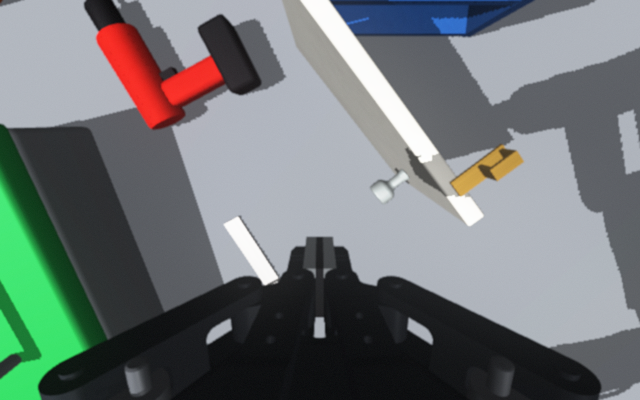

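```bash
python3 -m pendant '[0,0,-0.05,0,0,0,0, 0.01,-0.01,-0.055,0,0,0,0, 0.01,-0.025,0,0,0,0,0, 0.013,-0.023,0,0,0,0,0, 0.012,-0.022,0,0,0,0,0, 0.01,-0.016,0,0,0,0,0, 0.013,-0.015,0,0,0,0,0, 0,0,0,0,0,0,0]'; python3 st.py; python3 look.py 2
```

```text
time_s: 3.7
eef_pos: [0.5763, 0.097, 0.2264]
eef_rot: [0.075, -0.075, -0.703, 0.703]
wrist_force: [0.3, 0.0, -1.0]
opening: -0.003
t 3.7 tcp [0.5763 0.097  0.2264] local [np.float64(-0.16092270187394594), np.float64(-0.005710793249683654)] F [ 0.2837  0.0314 -0.9704] open -0.0027981629491778156
toolx [-0.9773  0.2116 -0.0005] tooly [ 0.0005 -0.0003 -1.    ] toolz [-0.2116 -0.9773  0.0001]
q [-0.0361  0.2055  1.5881 -0.0002  1.3475  1.748 ]
```

View pics/l2.png

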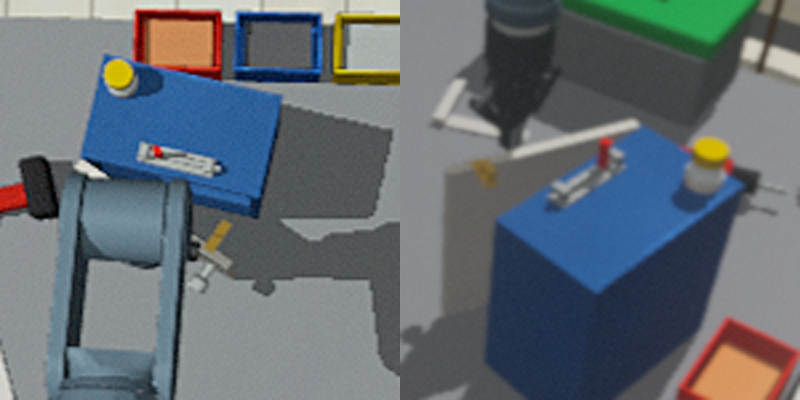

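The door has closed to roughly 0.45 rad, with the staple now at (218,235) in the left crop. I'll keep pushing along the arc.

```bash
python3 -m pendant '[0.013,-0.011,0,0,0,0,0, 0.013,-0.010,0,0,0,0,0, 0.013,-0.008,0,0,0,0,0, 0.010,-0.006,0,0,0,0,0, 0.006,-0.003,0,0,0,0,0, 0,0,0,0,0,0,0]'; python3 -m pendant '[0.004,-0.001,0,0,0,0,0, 0,0,0,0,0,0,0]';  python3 st.py
```

```text
time_s: 4.55
eef_pos: [0.6308, 0.0601, 0.2261]
eef_rot: [0.075, -0.075, -0.703, 0.703]
wrist_force: [-0.5, 1.0, -0.1]
opening: 0.002
time_s: 4.8
eef_pos: [0.6342, 0.0596, 0.2262]
eef_rot: [-0.075, 0.074, 0.703, -0.703]
wrist_force: [-1.6, -0.1, 0.3]
opening: 0.001
t 4.8 tcp [0.6342 0.0596 0.2262] local [np.float64(-0.09646430087496967), np.float64(-0.02987725615492088)] F [-1.5712 -0.1246  0.3403] open 0.0013283283982916437
toolx [-0.9778  0.2093  0.0008] tooly [-0.0008  0.0001 -1.    ] toolz [-0.2093 -0.9778  0.    ]
q [-0.0923  0.3211  1.4459  0.0001  1.3755  1.6894]
```

Creep until the contact force rises.

```bash
python3 -m pendant '[0.003,-0.0006,0,0,0,0,0, 0,0,0,0,0,0,0]'; python3 -m pendant '[0.002,-0.0004,0,0,0,0,0, 0,0,0,0,0,0,0]';  python3 look.py 3
```

```text
time_s: 5.05
eef_pos: [0.6342, 0.0596, 0.2262]
eef_rot: [0.077, -0.071, -0.703, 0.703]
wrist_force: [-15.4, 2.0, 6.9]
opening: -0.0
time_s: 5.3
eef_pos: [0.6342, 0.0596, 0.2263]
eef_rot: [0.079, -0.07, -0.703, 0.703]
wrist_force: [-24.0, 1.9, 12.8]
opening: -0.007
```

View pics/l3.png

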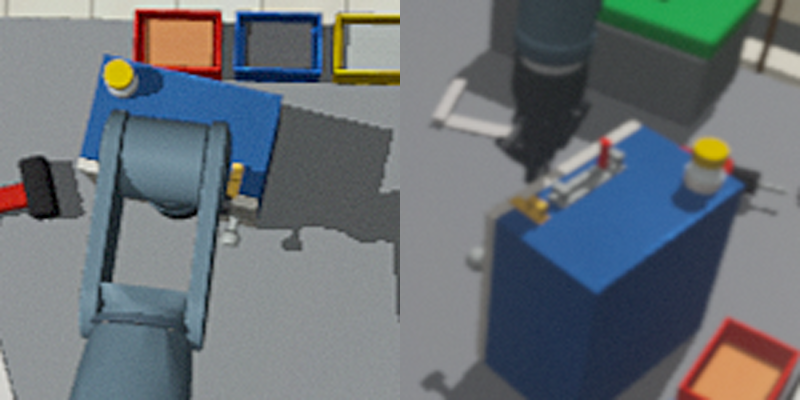

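The door is shut: the stop is firm at 24 N, and the TCP is at local x -0.0965, which is the front face plus half a pad. In the right crop the staple lies over the bolt line at (530,205). I'll back off, rise, and look at the knob with the wrist camera.

```bash
python3 -m pendant '[-0.025,0.005,0,0,0,0,0, -0.025,0.005,0.02,0,0,0,0, 0,0,0.055,0,0,0,0, 0,0.01,0.055,0,0,0,0, 0,0.02,0.01,0,0,0,0, 0,0,0,0,0,0,0]'; python3 st.py; python3 look.py 4
python3 - <<'E'
from h import *
o=ctrl.get_obs(); im=ctrl.camera("wrist"); cv2.imwrite("pics/w2.png",im[:,:,::-1])
p=np.load("p.npy"); q=o["eef_rot"]; M=np.eye(4); M[:3,:3]=R.from_quat([q[1],q[2],q[3],q[0]]).as_matrix(); M[:3,3]=o["eef_pos"]
i=ctrl.camera_info("wrist"); W=M@i["tool_from_camera"]; np.save("pics/W2.npy",W)
def pw(P): c=np.linalg.inv(W)@np.r_[P,1]; return c[:2]/c[2]*[i["fx"],i["fy"]]+[i["cx"],i["cy"]]
for n,L in dict(knob=[-.045,p[4],.296],fl=[-.07,.12,.25],fr=[-.07,-.12,.25],dfr=doorpt(0,.24,.0075,.25),dst=doorpt(0,.205,0,.271)).items(): print(n,pw(c2w(p,L)[0]))
E
```

```text
time_s: 6.15
eef_pos: [0.5897, 0.0996, 0.367]
eef_rot: [-0.073, 0.075, 0.703, -0.703]
wrist_force: [0.1, 1.0, -0.4]
opening: -0.004
t 6.15 tcp [0.5897 0.0996 0.367 ] local [np.float64(-0.14844732702145763), np.float64(-0.000302542231426256)] F [ 0.1092  1.0168 -0.4033] open -0.003734367378656351
toolx [-0.9782  0.2077 -0.002 ] tooly [ 0.0021  0.0001 -1.    ] toolz [-0.2077 -0.9782 -0.0005]
q [-0.0311  0.1549  1.3674  0.0002  1.6172  1.749 ]
knob [292.7512  60.7165]
fl [172.1042 104.05  ]
fr [463.9025 105.3524]
dfr [461.4966 124.185 ]
dst [429.658  114.1939]
```

View pics/w2.png

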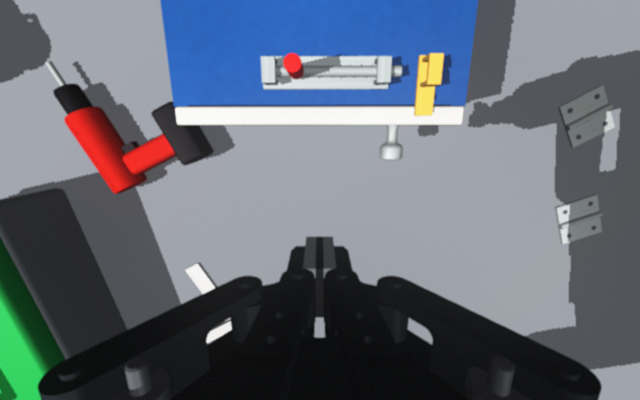

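View pics/l4.png

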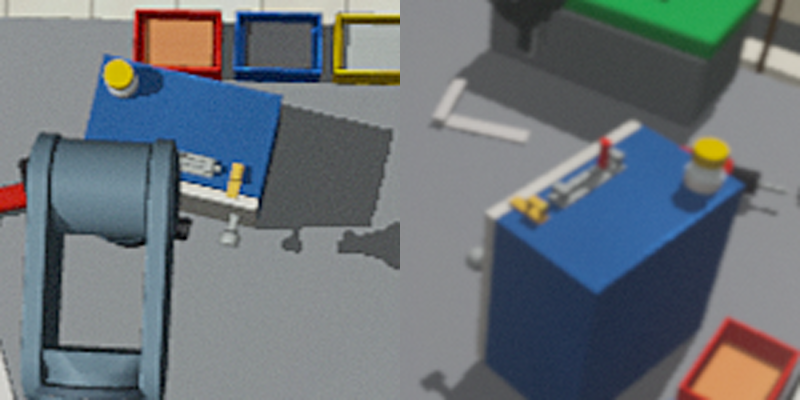

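The wrist view shows the door flush. The knob top is at (292,63), against a predicted (293,61), and the staple (430,70) is in line with the bolt, so the fit is confirmed. Next I go to the knob's +y side.

```bash
python3 -m pendant '[0.04,0.015,0,0,0,0,0, 0.04,0.015,0,0,0,0,0, 0.034,0.012,0,0,0,0,0, 0,0,-0.045,0,0,0,0, 0,0,-0.033,0,0,0,0, 0,0,-0.010,0,0,0,0, 0,0,0,0,0,0,0]'; python3 st.py; python3 look.py 5
python3 - <<'E'
from h import *
im=ctrl.camera("wrist"); cv2.imwrite("pics/w3.png",im[:,:,::-1])
E
```

```text
time_s: 7.18
eef_pos: [0.7032, 0.1398, 0.2772]
eef_rot: [0.075, -0.074, -0.703, 0.703]
wrist_force: [-0.2, -0.6, 0.4]
opening: 0.001
t 7.175 tcp [0.7032 0.1398 0.2772] local [np.float64(-0.04615658640353359), np.float64(0.06318775848475978)] F [-0.1608 -0.6368  0.3504] open 0.0008195976646420696
toolx [-0.9777  0.2102  0.0021] tooly [-0.0022 -0.0001 -1.    ] toolz [-0.2102 -0.9777  0.0006]
q [ 0.0313  0.4681  1.1473 -0.0001  1.5284  1.8138]
```

View pics/w3.png

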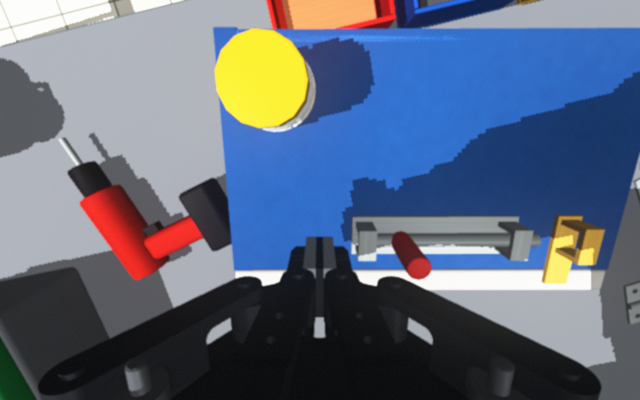

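View pics/l5.png

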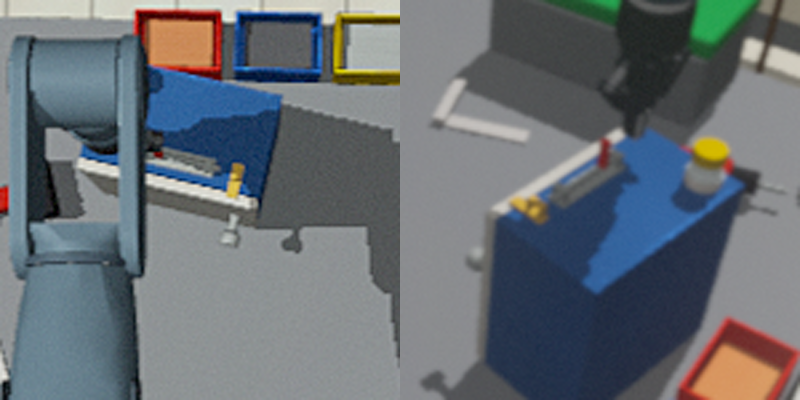

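```bash
python3 -m pendant '[-0.0021,-0.0098,0,0,0,0,0, -0.0021,-0.0098,0,0,0,0,0, -0.0021,-0.0098,0,0,0,0,0, -0.0021,-0.0098,0,0,0,0,0, -0.0021,-0.0098,0,0,0,0,0, 0,0,0,0,0,0,0]'; python3 st.py; python3 look.py 6
python3 - <<'E'
from h import *
im=ctrl.camera("wrist"); cv2.imwrite("pics/w4.png",im[:,:,::-1])
E
```

```text
time_s: 8.07
eef_pos: [0.6929, 0.0901, 0.2783]
eef_rot: [0.075, -0.075, -0.703, 0.703]
wrist_force: [0.8, -0.1, 0.3]
opening: -0.004
t 8.075 tcp [0.6929 0.0901 0.2783] local [np.float64(-0.04561288645391709), np.float64(0.012440743986133186)] F [ 0.8001 -0.079   0.3057] open -0.0038126714464248035
toolx [-0.9775  0.2108  0.0001] tooly [-0.0002 -0.0006 -1.    ] toolz [-0.2108 -0.9775  0.0006]
q [-0.0397  0.4239  1.2057 -0.0006  1.5122  1.7435]
```

View pics/w4.png

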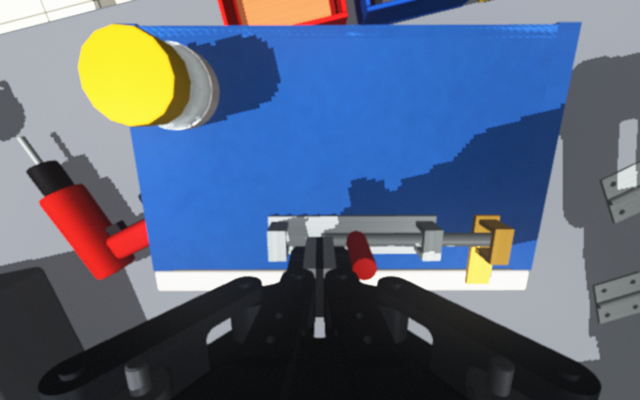

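The knob (360,262) moves with the fingertips, and the bolt tip is entering the staple at about (490,240). Continuing to the stop.

```bash
python3 -m pendant '[-0.0017,-0.0078,0,0,0,0,0, -0.0011,-0.0049,0,0,0,0,0, 0,0,0,0,0,0,0]'; python3 -m pendant '[-0.0006,-0.003,0,0,0,0,0, 0,0,0,0,0,0,0]';python3 st.py
```

```text
time_s: 8.6
eef_pos: [0.69, 0.078, 0.2781]
eef_rot: [0.075, -0.075, -0.703, 0.703]
wrist_force: [-0.6, 0.3, 0.7]
opening: -0.002
time_s: 8.85
eef_pos: [0.6896, 0.0754, 0.2782]
eef_rot: [0.075, -0.075, -0.703, 0.703]
wrist_force: [0.4, 1.1, -0.3]
opening: 0.002
t 8.85 tcp [0.6896 0.0754 0.2782] local [np.float64(-0.045701823254483916), np.float64(-0.0026430789830124727)] F [ 0.3836  1.0936 -0.2758] open 0.0021573848388801308
toolx [-0.9777  0.2098  0.0001] tooly [-0.0001 -0.0001 -1.    ] toolz [-0.2098 -0.9777  0.0002]
q [-0.0616  0.4122  1.2216 -0.0001  1.5079  1.7206]
```

```bash
python3 -m pendant '[-0.0011,-0.0049,0,0,0,0,0, 0,0,0,0,0,0,0]'; python3 -m pendant '[-0.0006,-0.003,0,0,0,0,0, 0,0,0,0,0,0,0]';python3 st.py
python3 - <<'E'
from h import *
im=ctrl.camera("wrist"); cv2.imwrite("pics/w5.png",im[:,:,::-1])
E
```

```text
time_s: 9.1
eef_pos: [0.6886, 0.0712, 0.2783]
eef_rot: [-0.074, 0.075, 0.704, -0.703]
wrist_force: [2.2, 4.0, -0.8]
opening: 0.0
time_s: 9.35
eef_pos: [0.6885, 0.0708, 0.2784]
eef_rot: [-0.073, 0.074, 0.705, -0.701]
wrist_force: [4.4, 12.4, -1.8]
opening: 0.001
t 9.35 tcp [0.6885 0.0708 0.2784] local [np.float64(-0.04582695157071807), np.float64(-0.007357043857348082)] F [ 4.421  12.3845 -1.7873] open 0.0007067029880878394
toolx [-0.9782  0.2076 -0.001 ] tooly [ 0.002  0.005 -1.   ] toolz [-0.2076 -0.9782 -0.0053]
q [-0.0709  0.4065  1.2289  0.0051  1.5045  1.7087]
```

View pics/w5.png

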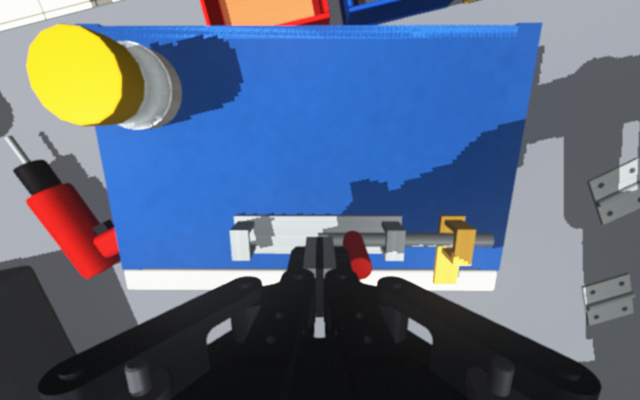

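```bash
python3 -m pendant '[-0.0006,-0.003,0,0,0,0,0, 0,0,0,0,0,0,0]'; python3 -m pendant '[0.004,0.0196,0,0,0,0,0, 0.003,0.0147,0.005,0,0,0,0, 0,0.0,0.04,0,0,0,0, 0,0,0.05,0,0,0,0, -0.05,-0.01,0.01,0,0,0,0, -0.06,-0.01,0,0,0,0,0, 0,0,0,0,0,0,0]'; python3 st.py;python3 look.py 7
python3 - <<'E'
from h import *
o=ctrl.get_obs(); im=ctrl.camera("wrist"); cv2.imwrite("pics/w6.png",im[:,:,::-1])
p=np.load("p.npy"); q=o["eef_rot"]; M=np.eye(4); M[:3,:3]=R.from_quat([q[1],q[2],q[3],q[0]]).as_matrix(); M[:3,3]=o["eef_pos"]
i=ctrl.camera_info("wrist"); W=M@i["tool_from_camera"]
def pw(P): c=np.linalg.inv(W)@np.r_[P,1]; return c[:2]/c[2]*[i["fx"],i["fy"]]+[i["cx"],i["cy"]]
for y in (.0165,-.0165,-.0235,-.0285,-.033): print(y,pw(c2w(p,[-.045,y,.296])[0]))
E
```

```text
time_s: 9.65
eef_pos: [0.6883, 0.0705, 0.2786]
eef_rot: [-0.072, 0.074, 0.707, -0.7]
wrist_force: [7.1, 18.6, -2.7]
opening: -0.002
time_s: 10.52
eef_pos: [0.5804, 0.0788, 0.3833]
eef_rot: [0.076, -0.074, -0.703, 0.704]
wrist_force: [0.9, 0.8, -0.2]
opening: 0.001
t 10.525 tcp [0.5804 0.0788 0.3833] local [np.float64(-0.15312161049801556), np.float64(-0.022602256287331556)] F [ 0.891   0.7927 -0.163 ] open 0.0012813397044615848
toolx [-0.9776  0.2103  0.002 ] tooly [-0.0023 -0.0009 -1.    ] toolz [-0.2103 -0.9776  0.0013]
q [-0.067   0.1258  1.3685 -0.001   1.6495  1.7156]
0.0165 [267.1526  66.5522]
-0.0165 [313.0917  66.6988]
-0.0235 [322.8345  66.7299]
-0.0285 [329.7932  66.7521]
-0.033 [336.0558  66.7721]
```

View pics/w6.png

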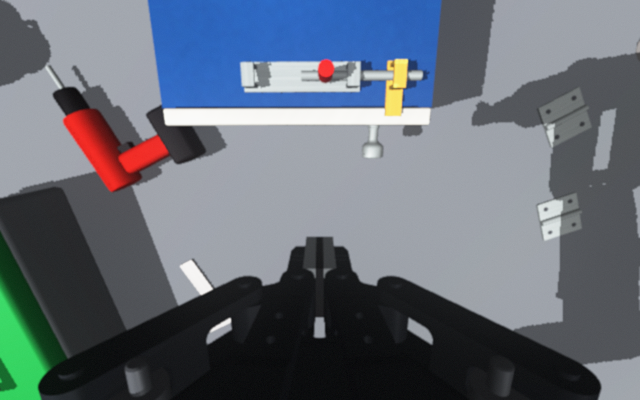

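View pics/l7.png

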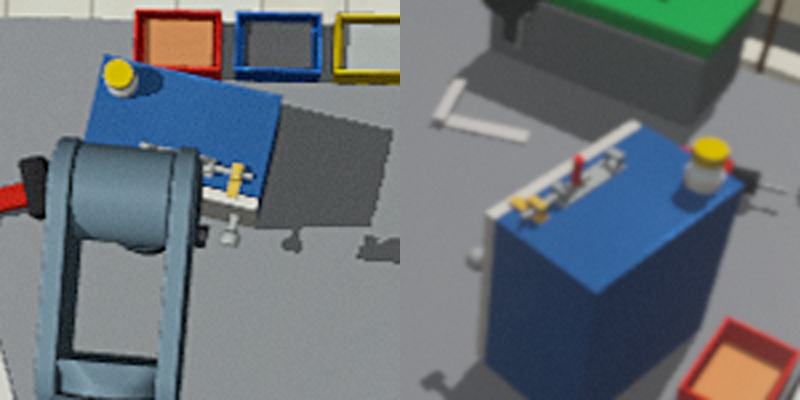

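```bash
python3 -c "
from bench import ctrl
o=ctrl.get_obs();print(o['time_s'],o['wrist_force']);print(ctrl.hand_in())"
```

```text
10.675 [0.90513205 0.01776457 1.17729055]
the job is handed in; nothing more can be done
None
```

The cabinet is closed: I pushed the white door shut first, then pushed the bolt home through the brass staple. The job was handed in at 10.7 s of the 48 s allowed.

- **Door:** I pushed it with closed fingertips until it met a firm stop at 24 N. The fingertip position at the stop matched the shut door face, and a wrist picture before the bolt was moved showed the door flush.
- **Bolt:** I pushed the red knob from its +y side until it stopped moving while the force rose from 12 to 19 N. The knob travelled about 41–42 mm, ending at cabinet y of about -25 mm. That fits a 45 mm full travel from a start of about 3–4 mm, though I could not measure the bolt's zero directly. The last pictures show the bolt through the staple.
- **Everything else:** The jar, drill and hinges look unmoved in the last pictures, and the set square, where visible, does too. I did not check the mallet again at the end, but the arm stayed well clear of it throughout the pushing. The arm was clear of the cabinet and touching nothing at hand-in. No check disagreed.

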